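# Turn the reversible nest plate over against the fence and lock it down

## Task

The bottling bed is being changed over from dropper bottles to sample atomisers: push the nest plate up the two bent fence rods until it leans there on its edge, then take it by its top edge, tip it back over and lower it gently, without letting it slap down, so that it lies flat and square on the bed with the dark nine-seat face up and its edge at the foot of the rods. Then swing the clamp from its red notch right round to its green one, so that it holds the plate down. Leave the bottles and everything else on the bench undisturbed.

Things in the scene. Friction and masses are not known exactly. Their poses are not given: they have to be found in the camera images.
- bed: Fixed aluminium turning bed. Origin on the bench under it; its y axis points to the fence, x across the bed to the clamp, z up. Flat top 20 mm above the bench, x -63 to 63, y -105 to +130 mm. Its front end has a finger cut-out 60 mm wide (x -30 to 30), open down to the bench, from y = -105 to -60. The bench is clear for 75 mm in front of that end. The clamp stands on a lug at x 57 to 107.
- fence: Fence on the bed (same origin and axes): two 8 mm steel rods at x = -42 and +42 mm. Their upper side leaves the bed's top at y = 45 and sweeps up towards +y ever steeper: 12 mm at 30 degrees from level, 15 at 42, 18 at 50, 21 at 58 and 29 mm at 64 degrees to the tops; then they bend back down to the bed. Between them only a cross bar at the back (y = 124, z = 50 mm).
- fence_foot (a point): Point on the bed's top on its middle line, level with the foot of the rods (bed y = 45 mm, z = 20 mm).
- fence_top (a point): Middle between the tops of the rods' sloping side (bed y = 102, z = 94 mm; the bend rises 6 mm more). A plate pushed along the bed rides up the rods by its leading edge; with its lower edge at their foot it leans at about 52 degrees from level, rests there by itself and stands about 30 mm beyond this point. The push takes up to 8 N at first, then about 2 N, and rises steeply when the lower edge is at the foot.
- home (a point): Where the centre of the plate belongs: 62.5 mm in front of the foot of the rods, 8 mm above the bed's top (bed x = 0, y = -17.5, z = 28 mm); axes like the bed. A plate lying home spans the inner 20 mm of the finger cut-out, so fingertips can stay under its edge as it is lowered.
- nest_plate: Loose wooden nest plate, 110 mm wide (its x), 125 mm long (its y), 16 mm thick (z), about 0.3 kg; origin at its centre. Its +z face, up at the start, is pale with four 40 mm round seats; its -z face, to be up at the end, is dark with nine 19 mm seats (all shallow, no grip for fingers). It starts flat on the bed, 0 to 20 mm short of the rods, a little askew, its front edge over the cut-out.
- clamp (a joint): Swing clamp on an upright pivot. 0 = open (red notch): arm along the bed's -y, clear of the plate. 1.5 = locked (green notch): arm along -x over the plate, underside 19 mm above the bed's top, 3 mm over a flat plate. Turns clockwise seen from above to lock. A spring throws it to the nearer notch (tipping point 0.75) and keeps it there; about 3 N at the knob.
- clamp_knob (a point): Middle of the black round knob (24 mm across, 29 mm high, top at 94 mm above the bench) that stands on the clamp's arm, 45 mm from the pivot, 80 mm above the bench: take it from above or push it.
- clamp_pivot (a point): Point on the axis of the clamp's pivot (bed x = 76, y = -30 mm), 43 mm above the bench.
- dropper_a: Bystander: upright amber dropper bottle with a black cap, 39 mm across, 102 mm high, left of the bed; origin under its middle.
- dropper_b: Bystander: a second dropper bottle like it, left of the bed.
- label_roll: Bystander: white label roll lying flat, 64 mm across, 26 mm high, just behind the fence.
- beaker: Bystander: small clear beaker, 47 mm across, 55 mm high.
- atomiser_1: Bystander: sample atomiser with a black cap, 18 mm across, 80 mm high, standing in the wooden tray on the right.
- atomiser_2: Bystander: sample atomiser with a silver cap, the same size, in the tray.
- atomiser_3: Bystander: sample atomiser with a gold cap, the same size, in the tray.
- spray: Bystander: clear trigger spray bottle, 194 mm high, at the back on the left.

How it is judged:
On the way:
1. the plate leans on its edge against the fence rods (angle between nest_plate's own z axis and vertical between 0.7 and 1.4 rad and contact force between nest_plate and fence above 0.2 N), for 0.2 s.
At the end, for the whole second after the job is handed in: The plate lies still and flat on the bed, dark face up (within 4.5 degrees), its centre within 12 mm sideways, 12 mm short to 8 mm over lengthways and 4 mm in height of its home, square within 5.7 degrees, and the clamp stands in its green notch (above 1.35 rad) (angle between nest_plate's own z axis and vertical above 3.06 rad and x of nest_plate in the frame of home between -0.012 and 0.012 m and y of nest_plate in the frame of home between -0.012 and 0.008 m and z of nest_plate in the frame of home between -0.004 and 0.004 m and angle between the y axis of nest_plate and the y axis of home, either way round below 0.1 rad and value of joint clamp above 1.35 rad and linear speed of nest_plate below 0.02 m/s); the robot touches nothing.
It fails at once if the plate is let fall so that it slaps down (turns faster than 9 rad/s) (angular speed of nest_plate above 9 rad/s).
It fails at once if a bystander is shifted by more than 30 mm (distance of any of dropper_a, dropper_b, label_roll, beaker, atomiser_1, atomiser_2, atomiser_3, spray from where it was at the start of the episode above 0.03 m).
It fails at once if a standing bottle is tipped by more than 20 degrees (angle between any of dropper_a, dropper_b, atomiser_1, atomiser_2, atomiser_3, spray's own z axis and vertical above 0.35 rad).
It also fails if it takes over 59 s, if anything falls off the work surface, if the arm or the gripper's body presses on something with over 40 N, if the wrist force passes 120 N, or if a joint passes its speed limit or range.

## Robot

A 7-joint arm with a two-finger parallel gripper is mounted at the origin on the work surface; the furniture and walls round the work are solid. World frame = base frame: x ahead of the robot, y to its left, z up, the work surface at z = 0. Lengths are in m, angles in rad, forces in N, time in s.
With the tool pointing down it reaches from about 0.35 to 0.775 m from the base axis. Payload 3.1 kg.
Tool frame: the origin (TCP) lies at the very end of the fingers, on their centre line; the grasp point (between the pads) lies 19 mm behind it; z points along the fingers, y is the direction in which the jaws open and shut (so a half turn about z gives the same grasp; the last joint's range is limited). The gripper opens to 85 mm and grips with 20 to 120 N. Pads are 22 mm wide; open, the fingers measure 114 mm over their backs; the gripper's body (76 mm by 85 mm) begins 54 mm behind the grasp point. The pads swing forward as they close: fully open they stand 13 mm farther back than shut.
Start: joints at [1.208, 0.311, 0.014, 1.512, -0.004, 1.319, -0.027], TCP at [0.173, -0.522, 0.194] pointing down, gripper open.
Joint ranges: [-2.7, 2.7], [-0.3, 1.91], [-1.27, 1.3], [0.12, 2.57], [-1.44, 4.58], [0.2, 2.03], [-3.05, 3.05]. Speed limits (rad/s): [2.79, 2.79, 3.14, 3.14, 3.14, 3.14, 3.14].

## Interface

Orientations are given as a rotation vector (axis times angle).
In Python, from plant import * gives the robot as it stands. The module is installed in compiled form; this text tells all that it offers. Calls block until the motion is done:
- goto(position, orientation): joint-space move of the TCP to a pose.
- line_to(position, rot=None, feed=0.15, guard=None): straight line of the TCP; rot=None keeps the orientation; feed is the mean speed in m/s. With guard (N) it stops when the force on the tool has changed by that much, and returns True; else False.
- move_j(angles): joint-space move.
- set_gripper(opening, grasp_force=None): finger opening in m; grasp_force is the grip in N (None keeps the last); returns when the fingers have stopped.
- hold(seconds).
- solve_ik(position, orientation): joint angles nearest the present ones, or None.
- read_camera(name): name is "scene" or "top" or "wrist"; returns a dict with "color" (480x640x3 uint8, red, green, blue), "fx", "fy", "cx", "cy" (pixels), "rvec" (rotation vector, rad) and "tvec" (3), from world to camera coordinates, as OpenCV has them; the wrist camera has in their place "hand_eye" (4x4, takes a point from camera to tool coordinates, whose origin is the TCP and whose axes are the flange's). Camera axes: x right, y down, z forward; pixel columns grow to the right and rows downward; lengths in m; the calibration is good to about 2 mm. The wrist camera is an equidistant fisheye: a pixel r from the principal point sees the ray r / f radians off the axis. A picture is of the moment at which its call begins: read the wrist's pose just before it. There is no depth.
A pose or a line that the arm cannot do raises IKError and nothing moves.
- sign_off(): hands the job in, once; it reports no verdict.
Readings, each from a call of its own:
- current_time_s(): time.
- current_joints(): joint angles.
- current_qd(): joint speeds.
- current_joint_torque(): joint torques, N m.
- current_eef_pos(): TCP position.
- current_tcp_rot(): TCP orientation.
- current_force(): force on the tool from outside, world axes, zero at the start.
- current_wrist_torque(): the same for the moment, N m.
- current_opening(): finger opening in m.
Only numpy, scipy, OpenCV 4.12 (cv2) and the standard library are available. Lean on these libraries where they do the work, as an engineer would, in place of code of your own. Each camera call takes 0.05 s, during which the arm holds its last target. There are 200 camera calls.

## Working session

There is one attempt and no reset: what is moved stays moved. The work goes in short steps, each a Python script; the robot and the scene stay as the last script left them, time stands still between calls to the robot, and variables do not carry over. Pictures are saved under pics/ and viewed, about 8 in all and at most 12, crops included, and the job is handed in when it is done.

```bash
mkdir -p pics; python3 - <<'E'
from plant import *
import cv2, pickle
d={}
for n in ("scene","top"):
    c=read_camera(n); d[n]=c; cv2.imwrite(f"pics/{n}0.png",c["color"][:,:,::-1])
    print(n,c["fx"],c["fy"],c["cx"],c["cy"],c["rvec"],c["tvec"])
pickle.dump(d,open("cams.pkl","wb"))
print(current_time_s(),current_tcp_rot(),current_eef_pos(),current_joints())
E
```

```text
scene 540.164001957026 540.164001957026 318.1373891866672 234.65447818877536 [ 2.09475917 -0.57331638  0.28228087] [-0.37192426  0.20876706  1.00817669]
top 595.0479106123755 595.0479106123755 316.46885736799305 243.08763515122948 [ 2.1637962  -2.16126056  0.12356866] [0.00707875 0.42642262 1.53878012]
0.1 [-3.09914945e+00 -5.01515491e-01  7.40700696e-04] [ 0.17318495 -0.5212417   0.1932061 ] [ 1.2082885   0.31168745  0.01402109  1.51289884 -0.00437283  1.31921498
 -0.02719871]
```

View pics/scene0.png

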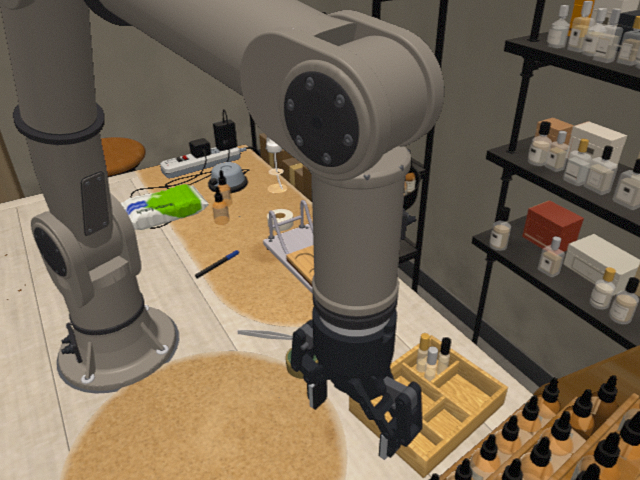

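View pics/top0.png

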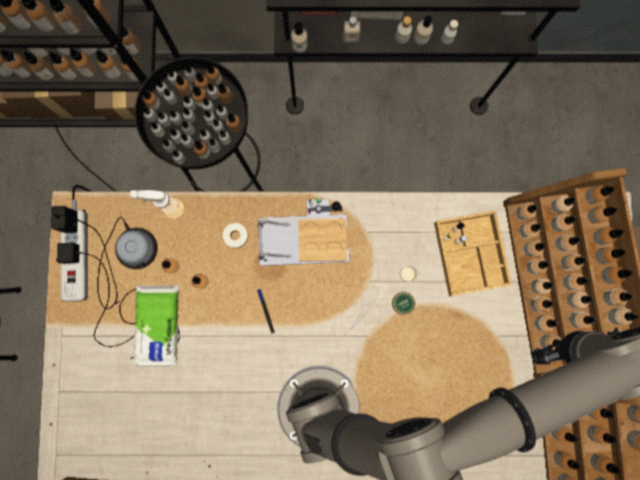

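The scene view is mostly blocked by the arm. The top view shows the bed at about px (258–350, 215–265), with the rods at the left (+y), the plate at the right, and the clamp at (325,207). The bottles are at (170,265) and (200,281), and the roll is at (235,235).

```bash
cat > h.py <<'E'
from plant import *
import numpy as np, cv2, pickle
from scipy.spatial.transform import Rotation as R
def cast(c,uv,z):
    Rm=R.from_rotvec(c["rvec"]).as_matrix(); o=-Rm.T@np.asarray(c["tvec"])
    d=Rm.T@np.array([(uv[0]-c["cx"])/c["fx"],(uv[1]-c["cy"])/c["fy"],1])
    return o+d*(z-o[2])/d[2]
def wcast(c,pos,rot,uv,z):
    f=c["fx"]; v=np.array([uv[0]-c["cx"],uv[1]-c["cy"]]); r=np.linalg.norm(v)
    th=r/f; d=np.r_[np.sin(th)*v/max(r,1e-9),np.cos(th)]
    H=np.asarray(c["hand_eye"]); T=R.from_rotvec(rot).as_matrix()
    o=T@H[:3,3]+pos; d=T@H[:3,:3]@d
    return o+d*(z-o[2])/d[2]
def wshot(name):
    p,r=np.array(current_eef_pos()),np.array(current_tcp_rot()); c=read_camera("wrist")
    pickle.dump((c,p,r),open(name+".pkl","wb")); cv2.imwrite(f"pics/{name}.png",c["color"][:,:,::-1]); return c,p,r
E
python3 - <<'E'
import sys; sys.path.insert(0,'.')
from h import *
d=pickle.load(open("cams.pkl","rb")); c=d["top"]
for n,uv,z in [("bed FL",(258,219),.02),("bed BL",(260,264),.02),("bed FR",(348,216),.02),("bed BR",(349,262),.02),("plate c",(323,240),.036),("knob",(337,208),.094),("pivot",(318,207),.05),("botA",(170,265),.1),("botB",(200,281),.1),("roll",(235,235),.026),("beaker",(408,273),.05),("base",(318,405),0),("tray",(440,255),.03)]:
    print(n,cast(c,uv,z).round(3))
I=c["color"][185:280,240:370]; cv2.imwrite("pics/topcrop.png",cv2.resize(I,None,fx=6,fy=6,interpolation=cv2.INTER_CUBIC)[:,:,::-1])
E
```

```text
bed FL [0.491 0.162 0.02 ]
bed BL [0.372 0.156 0.02 ]
bed FR [ 0.499 -0.076  0.02 ]
bed BR [ 0.377 -0.078  0.02 ]
plate c [ 0.433 -0.009  0.036]
knob [ 0.508 -0.044  0.094]
pivot [0.518 0.004 0.05 ]
botA [0.362 0.372 0.1  ]
botB [0.323 0.296 0.1  ]
roll [0.447 0.222 0.026]
beaker [ 0.346 -0.228  0.05 ]
base [0.008 0.003 0.   ]
tray [ 0.395 -0.315  0.03 ]
```

View pics/topcrop.png

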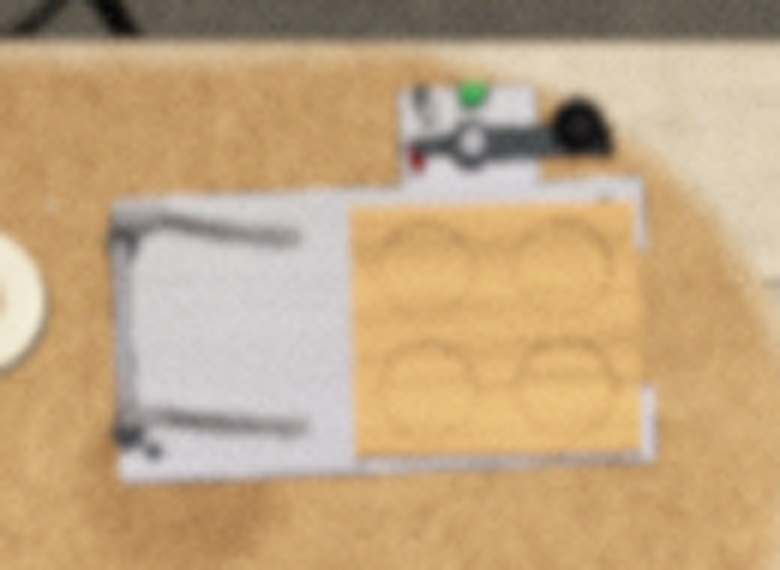

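The crop shows the bed corners at (113,200), (645,178), (655,460), (122,480) and the plate corners at (350,205), (635,200), (645,452), (355,458). The pivot is at (470,145), the knob at (578,127), and the clamp is on red. Next I'll fit the bed frame and check reachability.

```bash
cat >> h.py <<'E'
import os
def setbed(o,yaw): pickle.dump((o,yaw),open("bed.pkl","wb"))
if os.path.exists("bed.pkl"): BO,BY=pickle.load(open("bed.pkl","rb"))
def W(x,y,z):  # bed mm -> world m
    c,s=np.cos(BY),np.sin(BY); return np.array([BO[0]+(c*x-s*y)/1e3,BO[1]+(s*x+c*y)/1e3,z/1e3])
def tool(zt,xt):  # bed-frame axes -> world rotvec
    zt=np.array(zt,float); zt/=np.linalg.norm(zt); xt=np.array(xt,float); xt-=zt*(xt@zt); xt/=np.linalg.norm(xt)
    M=np.c_[xt,np.cross(zt,xt),zt]; return (R.from_euler('z',BY)*R.from_matrix(M)).as_rotvec()
def flip(psi,s=1): # in-plane tool: direction angle psi in yz: z_t=(0,cos,-sin)
    p=np.radians(psi); return tool([0,np.cos(p),-np.sin(p)],[s,0,0])
E
python3 - <<'E'
import sys; sys.path.insert(0,'.')
import h; from h import *
c=pickle.load(open("cams.pkl","rb"))["top"]
C=lambda P,z:np.array([cast(c,(240+(X+.5)/6-.5,185+(Y+.5)/6-.5),z)[:2] for X,Y in P])
P=C([(113,200),(645,178),(655,460),(122,480)],.02)
Q=np.array([[63,130],[63,-105],[-63,-105],[-63,130]])/1e3
def fit(P,Q):
    p=P-P.mean(0);q=Q-Q.mean(0); a=np.arctan2((q[:,0]*p[:,1]-q[:,1]*p[:,0]).sum(),(q*p).sum())
    r=np.array([[np.cos(a),-np.sin(a)],[np.sin(a),np.cos(a)]]); return a,P.mean(0)-r@Q.mean(0),((r@q.T).T-p)
a,o,res=fit(P,Q); print("bed",a,o,res.round(4).tolist())
setbed(o,a); h.BO,h.BY=o,a
p=fit(C([(350,205),(635,200),(645,452),(355,458)],.036),np.array([[55,62.5],[55,-62.5],[-55,-62.5],[-55,62.5]])/1e3)
r=np.array([[np.cos(a),np.sin(a)],[-np.sin(a),np.cos(a)]])
print("plate",p[0]-a,r@(p[1]-o),p[2].round(4).tolist())
print("knob",r@(C([(578,127)],.094)[0]-o),"pivot",r@(C([(470,145)],.06)[0]-o))
chk=[]
for s in (1,-1):
    for x,y,z in [(0,-115,120),(0,-115,24),(0,24,24)]: chk.append(("push%+d"%s,W(x,y,z),tool([0,0,-1],[0,s,0])))
    for psi,y,z in [(128,125,140),(128,107,105),(110,60,125),(90,28,130),(70,-5,125),(55,-30,115),(40,-45,95),(40,-70,33),(30,-70,33),(30,-120,40)]: chk.append(("flip%+d %d"%(s,psi),W(0,y,z),flip(psi,s)))
for n,p,rv in chk:
    q=solve_ik(p,rv); print(n,p.round(3),None if q is None else np.round(q,2))
E
```

```text
bed 0.040068259183589826 [0.43718022 0.02915032] [[0.0011, 0.0002], [0.0004, 0.0002], [-0.0006, -0.0011], [-0.001, 0.0006]]
plate -0.015649185404075054 [-0.00357664 -0.0366396 ] [[-0.0007, -0.0], [0.0, -0.0006], [0.0005, 0.0006], [0.0002, -0.0]]
knob [ 0.07339927 -0.07362221] pivot [ 0.07338611 -0.02817536]
push+1 [ 0.442 -0.086  0.12 ] [ 0.68  0.22 -0.6   1.87  0.14  1.1   0.06]
push+1 [ 0.442 -0.086  0.024] [ 0.63  0.35 -0.57  1.99  0.24  0.87 -0.03]
push+1 [0.436 0.053 0.024] [ 0.57  0.42 -0.9   2.    0.41  0.91 -0.51]
flip+1 128 [0.432 0.154 0.14 ] [-1.06  0.51  0.38  1.63  0.34  1.47 -2.32]
flip+1 128 [0.433 0.136 0.105] [-1.04  0.53  0.38  1.69  0.34  1.38 -2.34]
flip+1 110 [0.435 0.089 0.125] [-0.84  0.26  0.38  1.84  0.24  1.21 -2.09]
flip+1 90 [0.436 0.057 0.13 ] [ 0.57  0.22 -0.84  1.87  0.18  1.13 -1.88]
flip+1 70 [0.437 0.024 0.125] [ 0.54  0.23 -0.38  1.88 -0.29  1.14 -1.23]
flip+1 55 [ 0.438 -0.001  0.115] [ 0.64  0.37 -0.25  1.84 -0.48  1.26 -0.91]
flip+1 40 [ 0.439 -0.016  0.095] [ 0.75  0.59 -0.21  1.77 -0.59  1.39 -0.7 ]
flip+1 40 [ 0.44  -0.041  0.033] [ 0.79  0.71
[... 462 characters left out ...]
0.93  1.94  0.24]
flip-1 128 [0.433 0.136 0.105] [-0.02  0.87 -1.22  1.65  0.98  1.9   0.19]
flip-1 110 [0.435 0.089 0.125] [ 0.34  0.5  -1.16  1.8   0.71  1.46  0.59]
flip-1 90 [0.436 0.057 0.13 ] [ 0.65  0.25 -0.95  1.87  0.22  1.14  1.23]
flip-1 70 [0.437 0.024 0.125] [ 0.76  0.26 -0.65  1.88 -0.21  1.12  1.83]
flip-1 55 [ 0.438 -0.001  0.115] [ 0.87  0.42 -0.55  1.83 -0.37  1.22  2.13]
flip-1 40 [ 0.439 -0.016  0.095] [ 0.98  0.64 -0.54  1.76 -0.44  1.31  2.3 ]
flip-1 40 [ 0.44  -0.041  0.033] [ 1.    0.77 -0.53  1.74 -0.38  1.24  2.34]
flip-1 30 [ 0.44  -0.041  0.033] [ 1.03  0.91 -0.52  1.66 -0.42  1.35  2.4 ]
flip-1 30 [ 0.442 -0.091  0.04 ] [ 1.08  0.94 -0.53  1.55 -0.37  1.44  2.38]
```

```bash
python3 - <<'E'
import sys; sys.path.insert(0,'.')
from h import *
d=tool([0,0,-1],[0,1,0])
goto(W(0,-124,170),d); set_gripper(0.03); print(current_time_s())
line_to(W(0,-124,23),feed=.2)
g=line_to(W(0,5,23),feed=.08,guard=25); print(g,current_force(),current_time_s())
g=line_to(W(0,27,23),feed=.04,guard=7); print(g,current_force(),current_eef_pos(),current_time_s())
c,s=np.cos(BY),np.sin(BY); v=np.array(current_eef_pos())[:2]-BO; print("bed y",(-s*v[0]+c*v[1])*1e3)
for n in("scene","top"):
    c=read_camera(n); pickle.dump(c,open(n+"1.pkl","wb")); cv2.imwrite(f"pics/{n}1.png",c["color"][:,:,::-1])
print(current_joints())
E
```

```text
2.5083
False [ 0.54233222  0.36390972 -0.44722582] 5.15
False [0.58555686 0.80118178 0.60963504] [0.43605727 0.05609904 0.02296341] 5.85
bed y 26.972073974130783
[ 0.3577931   0.34190393 -0.62660938  2.01033291  0.26096312  0.86776181
 -0.37213421]
```

```bash
python3 - <<'E'
import cv2,numpy as np
s=cv2.imread("pics/scene1.png");t=cv2.imread("pics/top1.png")
b=np.hstack([cv2.resize(s[150:330,200:440],(400,300)),cv2.resize(t[170:290,230:390],(400,300),interpolation=cv2.INTER_CUBIC)])
cv2.imwrite("pics/c1.png",b)
E
```

```text
(no output)
```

View pics/c1.png

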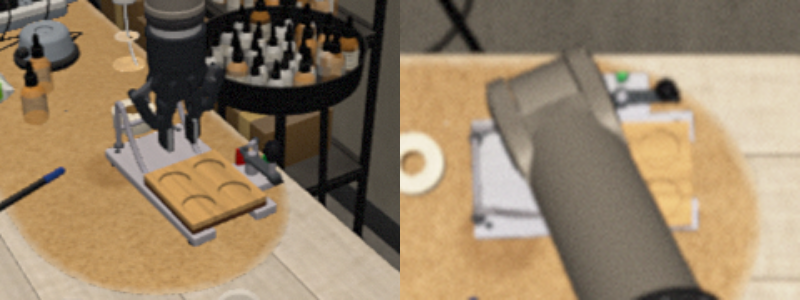

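The plate has not moved: the fingers stand past it, so the open tips went over it. I'll measure how far the tips recede when open by touching the plate top, both shut and open.

```bash
python3 - <<'E'
import sys; sys.path.insert(0,'.')
from h import *
line_to(W(0,27,70),feed=.25); line_to(W(0,-20,60),feed=.25)
for o in (0.03,0.0):
    set_gripper(o); print("opening",current_opening(),"pos0",current_eef_pos()[2],"F",current_force())
    g=line_to(W(0,-20,25 if o else 34),feed=.05,guard=2.5); print(o,g,current_eef_pos(),current_force(),current_time_s())
    line_to(W(0,-20,65),feed=.25)
wshot("w1"); c=read_camera("top"); cv2.imwrite("pics/top2.png",c["color"][:,:,::-1])
E
```

```text
opening 0.030114408856586106 pos0 0.05985106561331099 F [0.21372035 0.72083346 0.44070321]
0.03 False [0.43823304 0.00923145 0.02513176] [ 0.03431617  0.00627302 -0.31972488] 7.7
opening -4.886744219740239e-06 pos0 0.06445367578182687 F [-0.19316507  0.19472668  0.61331177]
0.0 False [0.43816246 0.00925065 0.03403764] [-0.20614853  0.06421259  0.05754357] 9.175
```

View pics/w1.png

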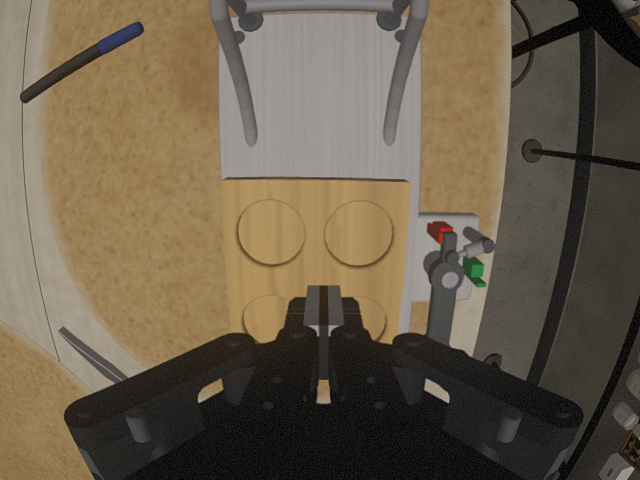

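The shut fingers are over the middle of the plate at (323,290), and the plate is still flat in its starting place. I'll probe deeper with the fingers shut.

```bash
python3 - <<'E'
import sys; sys.path.insert(0,'.')
from h import *
g=line_to(W(0,-20,12),feed=.05,guard=3); print(g,current_eef_pos(),current_force(),current_time_s())
line_to(W(0,-20,60),feed=.25)
set_gripper(.03)
g=line_to(W(0,-20,0),feed=.06,guard=3); print(g,current_eef_pos(),current_force(),current_time_s())
line_to(W(0,-20,60),feed=.25)
c,p,r=pickle.load(open("w1.pkl","rb"))
v=lambda P:[ (np.array([[np.cos(BY),np.sin(BY)],[-np.sin(BY),np.cos(BY)]])@(wcast(c,p,r,uv,z)[:2]-BO)*1e3).round(1).tolist() for uv,z in P]
print(v([((224,179),.036),((410,181),.036),((251,140),.028),((390,140),.028),((222,178),.02),((449,279),.06),((323,290),.036)]))
E
```

```text
False [0.43837932 0.00919683 0.0123163 ] [-1.39775155 -0.07177018  0.31308419] 10.7583
False [4.38466963e-01 9.19410677e-03 3.58919186e-04] [-0.25714801 -0.39911793  0.43278905] 12.65
[[-55.6, 27.4], [52.5, 26.1], [-40.4, 49.5], [41.5, 49.4], [-61.1, 26.4], [73.0, -25.6], [2.0, -41.5]]
```

```bash
python3 - <<'E'
import sys; sys.path.insert(0,'.')
from h import *
c,p,r=pickle.load(open("w1.pkl","rb")); H=np.asarray(c["hand_eye"]); print(H.round(3),c["fx"],c["cx"],c["cy"])
for P in ([0,0,0],[0,0,-.019],[.011,0,0],[-.011,0,0]):
    q=np.linalg.inv(H)@np.r_[P,1]; q=q[:3]; th=np.arctan2(np.hypot(q[0],q[1]),q[2]); u=q[:2]/np.hypot(q[0],q[1])*th*c["fx"]; print(P,u+[c["cx"],c["cy"]])
set_gripper(0); line_to(W(0,-20,20),feed=.1)
print(current_eef_pos(),current_tcp_rot(),current_force(),current_opening(),current_time_s())
w,_,_=wshot("w2"); s=read_camera("scene")["color"]
b=np.hstack([cv2.resize(s[150:330,200:440],(400,300),interpolation=cv2.INTER_CUBIC),cv2.resize(w["color"],(400,300),interpolation=cv2.INTER_AREA)])
cv2.imwrite("pics/c2.png",b[:,:,::-1])
E
```

```text
[[ 0.001 -0.962 -0.271  0.07 ]
 [ 1.     0.001  0.001 -0.   ]
 [-0.001 -0.271  0.962 -0.18 ]
 [ 0.     0.     0.     1.   ]] 371.64829954431775 323.1960116666183 240.17509392303865
[0, 0, 0] [323.03734315 275.49759207]
[0, 0, -0.019] [323.04660932 290.00733883]
[0.011, 0, 0] [323.0563081  255.40737986]
[-0.011, 0, 0] [323.01937055 294.78042357]
[0.438042   0.00935786 0.01997871] [-2.17607507e+00 -2.26537373e+00 -1.43870780e-04] [ 0.48254343  0.50168731 -0.51111099] 7.07965856049974e-05 13.9917
```

View pics/c2.png

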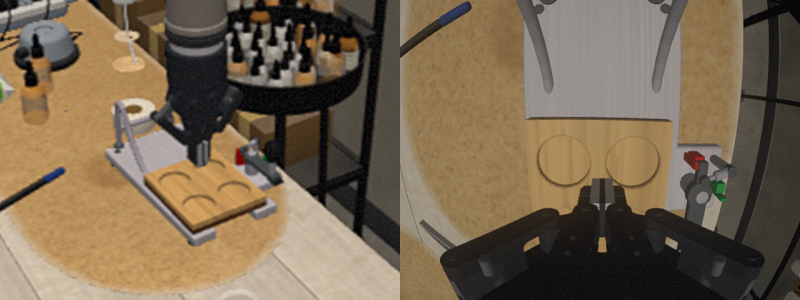

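```bash
python3 - <<'E'
import sys; sys.path.insert(0,'.')
from h import *
c=pickle.load(open("cams.pkl","rb"))["scene"]
K=np.array([[c["fx"],0,c["cx"]],[0,c["fy"],c["cy"]],[0,0,1.]])
pr=lambda P:cv2.projectPoints(np.array([P],float),c["rvec"],c["tvec"],K,None)[0].ravel()
for z in (20,36,50,60,70):
    u=pr(W(0,-20,z)); print(z,((u-[200,150])/.6).round(1))
for P in [(-55,-99,36),(-55,26,36),(55,26,36),(55,-99,36),(-63,130,20),(-63,-105,20)]: print(P,((pr(W(*P))-[200,150])/.6).round(1))
c,p,r=pickle.load(open("w1.pkl","rb")); H=np.asarray(c["hand_eye"])
for z in (0,-.02,-.03,-.04,-.05):
    q=(np.linalg.inv(H)@np.r_[.011,0,z,1])[:3]; th=np.arctan2(np.hypot(q[0],q[1]),q[2]); print(z,(q[:2]/np.hypot(q[0],q[1])*th*c["fx"]+[c["cx"],c["cy"]])[1])
# touch test deeper, shut
g=line_to(W(0,-20,-15),feed=.04,guard=3); print(g,current_eef_pos(),current_force(),current_time_s())
line_to(W(0,-20,40),feed=.25)
E
```

```text
20 [198.5 187.1]
36 [198.3 177.2]
50 [198.1 168.5]
60 [198.  162.2]
70 [197.9 155.8]
(-55, -99, 36) [195.  223.8]
(-55, 26, 36) [144.2 173.8]
(55, 26, 36) [214.3 147.6]
(55, -99, 36) [268.3 193.5]
(-63, 130, 20) [103.2 148.9]
(-63, -105, 20) [192.3 239. ]
0 255.40737986247785
-0.02 268.9142212225789
-0.03 276.8471858982527
-0.04 285.7499734269826
-0.05 295.7996362097832
True [ 0.43809727  0.0091536  -0.0009839 ] [-1.13611889 -0.77161753  6.90947381] 14.675
```

The three sources agree: the first touch came at TCP z −0.001 on a 36 mm plate, and both the wrist and scene views put the tips about 37–40 mm short of the reported TCP. The finger ends really lie 37 mm behind the nominal TCP along the tool axis. I'll correct for that and redo the push with the fingers shut.

```bash
cat >> h.py <<'E'
OFF=.037
def tip(x,y,z,rv): return W(x,y,z)+OFF*R.from_rotvec(rv).as_matrix()[:,2]
def bedtip():
    p=np.array(current_eef_pos())-OFF*R.from_rotvec(current_tcp_rot()).as_matrix()[:,2]; c,s=np.cos(BY),np.sin(BY); v=p[:2]-BO
    return (np.array([c*v[0]+s*v[1],-s*v[0]+c*v[1],p[2]])*1e3).round(1)
E
python3 - <<'E'
import sys; sys.path.insert(0,'.')
from h import *
d=tool([0,0,-1],[0,1,0]); X=-1
line_to(tip(X,-121,65,d),d,feed=.25); line_to(tip(X,-121,24,d),feed=.2)
g=line_to(tip(X,-80,24,d),feed=.06,guard=25); print(g,current_force(),bedtip(),current_time_s())
g=line_to(tip(X,5,24,d),feed=.06,guard=20); print(g,current_force(),bedtip(),current_time_s())
g=line_to(tip(X,26,24,d),feed=.03,guard=6); print(g,current_force(),bedtip(),current_time_s())
s=read_camera("scene")["color"]; w,_,_=wshot("w3")
b=np.hstack([cv2.resize(s[150:330,200:440],(400,300),interpolation=cv2.INTER_CUBIC),cv2.resize(w["color"],(400,300),interpolation=cv2.INTER_AREA)])
cv2.imwrite("pics/c3.png",b[:,:,::-1])
E
```

```text
False [ 1.23741748 -5.21967364  4.64461883] [ -0.3 -80.8  24.8] 16.7417
False [-0.2146858  -0.47535434 -0.21192432] [-0.8  5.4 24.2] 18.3083
True [-0.27340343  0.55772652  1.33896135] [-1.5 22.7 23.7] 18.925
```

View pics/c3.png

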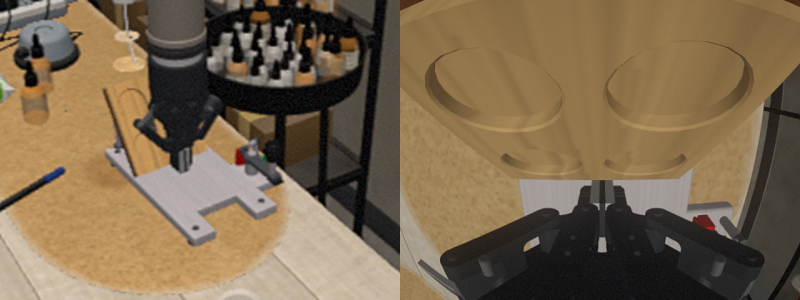

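The plate leans on the fence as it should. Now I'll back off and go to the top-edge approach pose.

```bash
python3 - <<'E'
import sys; sys.path.insert(0,'.')
from h import *
line_to(tip(-1,-10,26,tool([0,0,-1],[0,1,0])),feed=.15)
line_to(tip(-1,-40,200,tool([0,0,-1],[0,1,0])),feed=.3)
set_gripper(.055)
u=np.array([.616,.788]); t=np.array([115.7,123.4])+55*u; rv=flip(128)
goto(tip(-1,*t,rv),rv); print(bedtip(),current_joints(),current_force(),current_time_s())
w,_,_=wshot("w4"); s=read_camera("scene")["color"]
b=np.hstack([cv2.resize(s[130:310,200:440],(400,300),interpolation=cv2.INTER_CUBIC),cv2.resize(w["color"],(400,300),interpolation=cv2.INTER_AREA)])
cv2.imwrite("pics/c4.png",b[:,:,::-1])
E
```

```text
[ -0.7 149.1 166.9] [-0.25174299  0.6285581  -0.80561524  1.59200544  0.75525591  1.74243516
 -2.74230581] [ 0.41325822 -0.04640386 -0.35148005] 22.9667
```

View pics/c4.png

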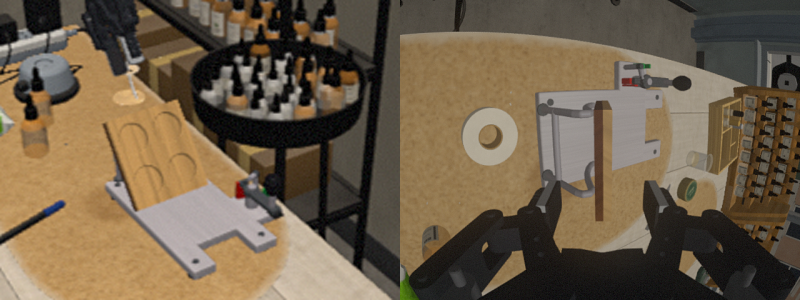

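The wrist view shows the plate's top edge from (597,100) to (603,220) in the half-size picture, centred between the open fingers. I'll grip it, swing it over, and stop at 35° above flat for a look.

```bash
cat > swing.py <<'E'
from h import *
c,p,r=pickle.load(open("w4.pkl","rb"))
for uv in ((315,160),(325,438)): 
    v=wcast(c,p,r,(uv[0],min(uv[1],352*1.25 if 0 else uv[1])),.123)
# edge ends measured in the 400x300 half picture -> x1.6
e=[]
for uv in ((203*1.6,101*1.6),(200*1.6,220*1.6)):
    v=wcast(c,p,r,uv,.123)[:2]-BO; e.append((np.array([[np.cos(BY),np.sin(BY)],[-np.sin(BY),np.cos(BY)]])@v*1e3).round(1))
print("top edge ends",e)
X=-1; D=27
u=lambda th:np.array([np.cos(np.radians(th)),np.sin(np.radians(th))])
n=lambda th:np.array([-np.sin(np.radians(th)),np.cos(np.radians(th))])
def pose(th,B=None,T=None):
    M=np.array(B,float)+8*n(th) if B is not None else np.array(T,float)-8*n(th)
    rv=flip(180-th); return tip(X,*(M+(125-D)*u(th)),rv),rv
g=line_to(*pose(52,B=(45,20)),feed=.1,guard=12); print("approach",g,bedtip(),current_force())
set_gripper(0,60); print("open",current_opening(),current_force(),current_time_s())
for k in [dict(th=52,B=(43,25)),dict(th=70,B=(38,26)),dict(th=90,B=(40,26)),dict(th=115,T=(28,25)),dict(th=135,T=(36,24)),dict(th=145,T=(43,21.5))]:
    g=line_to(*pose(**k),feed=.07,guard=20); print(k["th"],g,current_force().round(1),current_opening().__round__(4),round(current_time_s(),2))
    if g: break
print(bedtip(),current_joints().round(2))
w,_,_=wshot("w5"); s=read_camera("scene")["color"]
b=np.hstack([cv2.resize(s[130:310,200:440],(400,300),interpolation=cv2.INTER_CUBIC),cv2.resize(w["color"],(400,300),interpolation=cv2.INTER_AREA)])
cv2.imwrite("pics/c5.png",b[:,:,::-1])
E
sed -i '/^for uv in ((315/,+1d' swing.py; python3 swing.py
```

```text
top edge ends [array([ 55.5, 114.3]), array([-60.1, 118. ])]
approach False [ -0.8  99.8 102.5] [ 1.13561831  0.03284227 -0.42835132]
open 0.014645927439689755 [ 0.84452801 -1.16021419  2.42039564] 24.4667
52 False [ 0.1  0.2 -2.7] 0.0153 24.72
70 False [-0.   1.3 -2.6] 0.0148 25.24
90 False [ 0.6 -0.  -3.8] 0.0148 25.83
115 False [-0.9  1.6 -2.9] 0.0151 26.5
135 False [-0.9  2.3 -3.3] 0.0152 27.0
145 False [ 0.6  0.8 -3.3] 0.015 27.32
[ -0.5 -31.1  85.1] [ 1.3   1.03 -1.14  1.81 -0.01  1.13 -1.26]
```

View pics/c5.png

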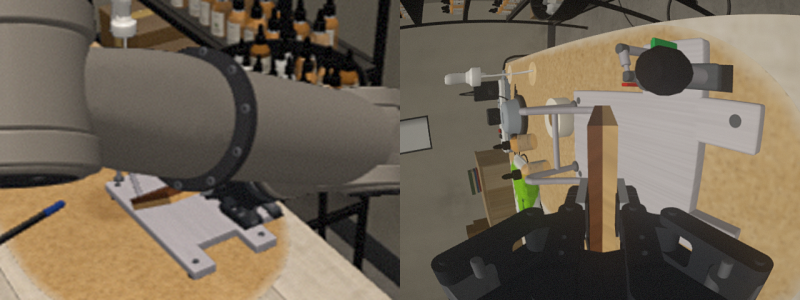

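The plate is held at 35° with its lower edge near the rods' foot; the force is steady at 3 N and the grip is 15 mm. I'll open in small steps onto the lower finger, then lower it.

```bash
cat > lower.py <<'E'
from h import *
X=1; rv=flip(35); zt=np.array([.819,-.574]); nt=np.array([.574,.819])
T0=np.array([44,20.])
def Lp(phi,a): 
    f=np.radians(phi); E=T0+125*np.array([-np.cos(f),np.sin(f)]); return E+a*zt
tn=lambda L: np.asarray(L)+7*zt+18*nt
wps=[Lp(28,13),Lp(20,11),Lp(10,10),Lp(3,8.5),(-76,16.5)]
wd=[(-100,17),(-120,19)]
for L in wps+wd: 
    q=solve_ik(tip(X,*tn(L),rv),rv); print(np.round(tn(L)),None if q is None else np.round(q,2))
    if q is None: raise SystemExit
for o in (.019,.023,.027,.031,.036): set_gripper(o)
print(current_opening(),current_force().round(1),current_time_s())
for L in wps:
    g=line_to(tip(X,*tn(L),rv),feed=.06,guard=15); print(g,bedtip(),current_force().round(1),round(current_time_s(),2))
    if g: break
else:
    w,_,_=wshot("w6"); cv2.imwrite("pics/c6.png",w["color"][:,:,::-1])
E
python3 lower.py
```

```text
[-40.  82.] [ 1.3   1.04 -1.13  1.79 -0.    1.14 -1.25]
[-48.  67.] [ 1.3   1.06 -1.11  1.78  0.02  1.14 -1.24]
[-55.  47.] [ 1.29  1.09 -1.08  1.77  0.04  1.13 -1.22]
[-58.  32.] [ 1.29  1.12 -1.06  1.77  0.05  1.12 -1.21]
[-60.  27.] [ 1.29  1.12 -1.06  1.76  0.06  1.12 -1.2 ]
[-84.  28.] [ 1.3   1.13 -1.05  1.72  0.07  1.17 -1.19]
[-104.   30.] [ 1.31  1.14 -1.05  1.68  0.07  1.21 -1.17]
0.03612892180127962 [-0.  -0.  -1.9] 28.5167
False [  1.5 -40.7  81.6] [-0.5 -1.9 -0.7] 28.79
False [  1.  -48.7  66.7] [-0.3 -1.2 -1.3] 29.23
False [  0.9 -54.8  46.5] [-1.1 -1.4 -0.8] 29.73
False [  0.9 -58.   31.9] [-0.3 -1.2 -1.1] 30.12
False [  1.  -59.6  27.6] [-0.3  0.4  1. ] 30.38
```

```bash
python3 - <<'E'
import sys; sys.path.insert(0,'.')
from h import *
rv=flip(35); zt=np.array([.819,-.574]); nt=np.array([.574,.819]); tn=lambda L: np.asarray(L)+7*zt+18*nt
for L,f in (((-100,17),.08),((-122,20),.12)):
    print(line_to(tip(1,*tn(L),rv),feed=f,guard=15),current_force().round(1),bedtip())
line_to(tip(1,-130,150,rv),feed=.3)
d=tool([0,0,-1],[0,1,0])
goto(tip(45,-75,170,d),d); set_gripper(.045); print(bedtip(),current_joints().round(2),current_time_s())
w,_,_=wshot("w7"); c=read_camera("top"); cv2.imwrite("pics/top7.png",c["color"][:,:,::-1])
E
```

```text
False [0.5 0.8 0.1] [  1.2 -84.3  27.8]
False [ 0.2 -0.1  0.1] [   1.2 -106.    30.8]
[ 44.5 -76.7 168.7] [ 0.88  0.42 -1.07  1.75  0.39  1.21 -0.26] 32.95
```

View pics/w7.png

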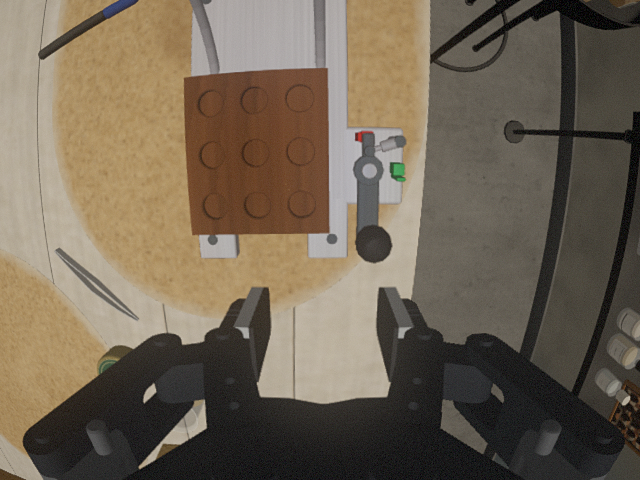

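The plate lies flat with the dark nine-seat face up: corners (184,77), (328,69), (329,233), (192,235). The knob is at (374,243), and the bed's front corners are at (201,258) and (347,257). Now to measure.

```bash
python3 - <<'E'
import sys; sys.path.insert(0,'.')
from h import *
c,p,r=pickle.load(open("w7.pkl","rb")); M=np.array([[np.cos(BY),np.sin(BY)],[-np.sin(BY),np.cos(BY)]])
v=lambda uv,z:M@(wcast(c,p,r,uv,z)[:2]-BO)*1e3
P=np.array([v(u,.036) for u in ((328,69),(329,233),(192,235),(184,77))]); print("plate",P.round(1).tolist(),"centre",P.mean(0).round(1))
Q=np.array([[55,62.5],[55,-62.5],[-55,-62.5],[-55,62.5]]); p_=P-P.mean(0); print("yaw",np.arctan2((Q[:,0]*p_[:,1]-Q[:,1]*p_[:,0]).sum(),(Q*p_).sum()))
# seats grid: outer seats' tops (upper rims)
S=[((210,103),(215,205)),((300,98),(302,204))]
for a,b in S:
    d=v(a,.036)-v(b,.036); print("seat col yaw",np.arctan2(-d[0],d[1]))
print("bed corners",v((347,257),.02),v((201,258),.02),"edge right upper",v((347,20),.02),"knob",v((374,242),.094),"pivot",v((369,170),.065),"rod feet",v((215,70),.024),v((321,66),.024))
E
```

```text
plate [[48.2, 45.4], [48.8, -78.7], [-61.1, -79.8], [-61.8, 45.6]] centre [ -6.5 -16.9]
yaw 0.004808646125008752
seat col yaw 0.012617867254317811
seat col yaw 0.008764663409221172
bed corners [  63.92341171 -103.38899182] [ -60.98504445 -104.50018928] edge right upper [63.43073673 89.83852551] knob [ 75.65882657 -69.39789431] pivot [ 75.07040753 -27.74816017] rod feet [-40.12452683  51.03756776] [43.02549782 50.12800164]
```

Flat and square to within about 0.01 rad, but the centre is about 7 mm to −x, within tolerance. There's time to spare, so I'll nudge it +6 mm with the shut fingers, then swing the clamp.

```bash
python3 - <<'E'
import sys; sys.path.insert(0,'.')
from h import *
d=tool([0,0,-1],[0,1,0])
line_to(tip(-93,-18,120,d),d,feed=.3); set_gripper(0); line_to(tip(-93,-18,26,d),feed=.25)
print(line_to(tip(-70,-18,26,d),feed=.04,guard=10),bedtip(),current_force().round(1))
line_to(tip(-95,-18,26,d),feed=.15); line_to(tip(-93,-18,130,d),feed=.3)
w,_,_=wshot("w8")
line_to(tip(75.5,-73.5,130,d),feed=.35); set_gripper(.045); line_to(tip(75.5,-73.5,72,d),feed=.15,guard=10)
set_gripper(0,30); print("knob",current_opening(),current_force().round(1),current_time_s())
for a in np.arange(.15,1.51,.15):
    g=line_to(tip(75.5-45*np.sin(a),-28.5-45*np.cos(a),72,d),feed=.08,guard=25)
    if g: print("stop",a); break
print(bedtip(),current_force().round(1),current_opening(),current_time_s())
set_gripper(.05); line_to(tip(30,-32,160,d),feed=.2); print(current_time_s())
line_to(tip(10,-90,200,d),feed=.3)
w,_,_=wshot("w9"); print(current_time_s(),current_force().round(1))
E
```

```text
True [-72.1 -18.6  26.2] [-0.6  0.3  0.5]
knob 0.022067542994114234 [0.2 0.4 5. ] 38.3917
[ 33.1 -33.   73.3] [ 3.8 -2.5  7.5] 0.021799258157720238 40.8917
41.8667
42.3083 [-0.2  0.1  0.2]
```

View pics/w9.png

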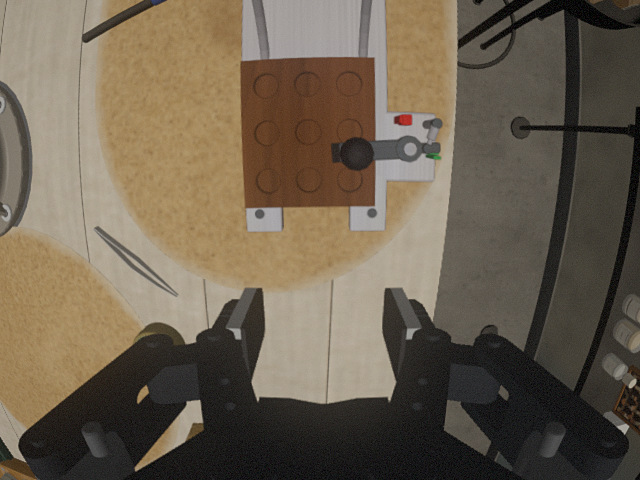

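The clamp arm now lies along −x over the plate (knob at (357,153), pivot at (410,149)). Plate corners are about (242,58), (375,58), (376,207), (243,207). A final check of position, clamp angle and bystanders follows.

```bash
python3 - <<'E'
import sys; sys.path.insert(0,'.')
from h import *
c,p,r=pickle.load(open("w9.pkl","rb")); M=np.array([[np.cos(BY),np.sin(BY)],[-np.sin(BY),np.cos(BY)]])
v=lambda uv,z:M@(wcast(c,p,r,uv,z)[:2]-BO)*1e3
P=np.array([v(u,.036) for u in ((375,58),(376,207),(243,207),(242,58))]); print(P.round(1).tolist(),P.mean(0).round(1))
Q=np.array([[55,62.5],[55,-62.5],[-55,-62.5],[-55,62.5]]); p_=P-P.mean(0); print("yaw",np.arctan2((Q[:,0]*p_[:,1]-Q[:,1]*p_[:,0]).sum(),(Q*p_).sum()))
print("bed corners",v((385,230),.02),v((247,231),.02)); k,pv=v((357,152),.094),v((410,149),.065); d=k-pv; print("clamp",k,pv,np.arctan2(-d[0],-d[1]))
d0=tool([0,0,-1],[0,1,0]); goto(tip(-20,-150,230,d0),d0); hold(.3)
t=read_camera("top")["color"]; t0=pickle.load(open("cams.pkl","rb"))["top"]["color"]
for n,(u,w) in dict(A=(170,265),B=(200,281),roll=(235,235),beaker=(408,273),spray=(165,203),atom=(457,235)).items():
    a=t0[w-14:w+14,u-14:u+14].astype(int); b=t[w-14:w+14,u-14:u+14].astype(int); print(n,abs(a-b).mean().round(1))
print(current_time_s(),current_force().round(1),bedtip())
E
```

```text
[[50.8, 46.2], [52.6, -78.9], [-60.1, -78.4], [-58.3, 48.2]] [ -3.7 -15.7]
yaw -0.004971915597781412
bed corners [  63.71652189 -102.95417253] [ -61.24659016 -103.58972753]
clamp [ 31.12390471 -30.70595075] [ 73.70712895 -28.63742195] 1.522258337120015
A 7.5
B 7.6
roll 7.6
beaker 60.5
spray 7.6
atom 7.4
43.05 [ 1.2  0.1 -0.1] [ -19.9 -148.8  229.7]
```

```bash
python3 - <<'E'
import sys; sys.path.insert(0,'.')
from h import *
d0=tool([0,0,-1],[0,1,0]); goto(tip(0,60,280,d0),d0); hold(.3)
t=read_camera("top")["color"]; t0=pickle.load(open("cams.pkl","rb"))["top"]["color"]
a,b=[cv2.resize(i[190:310,380:520],(392,336),interpolation=cv2.INTER_CUBIC) for i in (t0,t)]
cv2.imwrite("pics/bk.png",np.hstack([a,b])[:,:,::-1])
print(abs(t0[259:287,394:422].astype(int)-t[259:287,394:422]).mean(),current_time_s())
E
```

```text
5.620748299319728 44.275
```

View pics/bk.png

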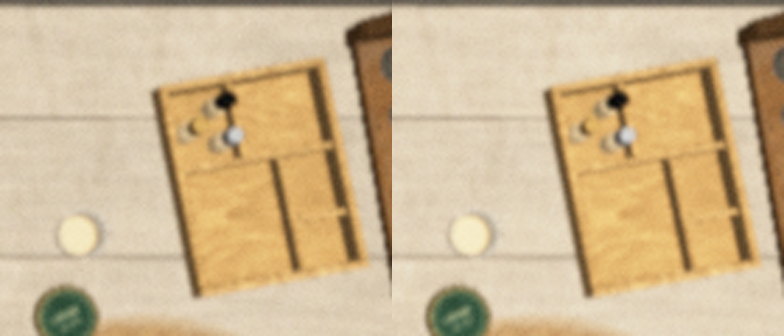

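The beaker, tray and atomisers are the same before (left) and after (right). Handing in.

```bash
python3 -c "
from plant import *
print(current_force(),abs(current_qd()).max()); sign_off(); print(current_time_s())"
```

```text
[ 0.36428626 -0.05061912 -0.56196325] 0.006243009529829979
the job is handed in; nothing more can be done
the job is handed in; nothing more can be done
```

The job is handed in at about 44 s on the robot's clock. `sign_off()` gives no verdict, so the results below are from my own checks.

**What I did:** I pushed the plate up the rods until it leaned on its own. I then gripped its top edge, swung it over and set it down on the lower finger. After a small sideways nudge I turned the clamp by its knob to the green notch and cleared the arm.

**Last checks:**
- **Plate:** dark face up and lying flat by eye. Corrected to the bed corners seen in the same image, its centre is at about x −5, y −17 mm (home is 0, −17.5). It is square within about 0.01 rad, and these positions are good to about 2–3 mm.
- **Clamp:** about 1.52 rad from the image, so in its green notch.
- **Bystanders:** the top view showed no visible change to any of them.
- **Arm:** clear of everything at hand-in, with force readings near zero.

**What failed or disagreed:**
- **Tool point:** the real finger ends lie about 37 mm behind the reported TCP, contrary to the description. Touch, wrist view and scene view all agreed on this. My first push therefore passed over the plate without moving it, and I corrected for it from then on.
- **Sideways nudge:** the 10 N guard stopped it about 2 mm early, so the plate stayed about 5 mm to the −x side. That is inside the 12 mm limit.
- **Beaker check:** the first image comparison flagged the beaker. A second, clear view showed it unmoved; the arm had most likely been blocking it.

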